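# Turn the inspection cover over against the bench fence

### The arm

A 6-joint arm with a two-finger parallel gripper is mounted at the origin on the work surface; the furniture and walls round the work are solid. World frame = base frame: x ahead of the robot, y to its left, z up, the work surface at z = 0. Lengths are in m, angles in rad, forces in N, time in s.
With the tool pointing down it reaches from about 0.35 to 0.975 m from the base axis. Payload 4.9 kg.
Tool frame: the origin (TCP) lies midway between the tips of the shut fingers; the grasp point (between the pads) lies behind it (manip.tcp_to_grasp is the z of the grasp point in the tool frame, in m); z points along the fingers, y is the direction in which the jaws open and shut (so a half turn about z gives the same grasp; the last joint's range is limited). The gripper opens to 85 mm and grips with 20 to 120 N. Pads are 22 mm wide; open, the fingers measure 114 mm over their backs; the gripper's body (76 mm by 85 mm) begins 54 mm behind the grasp point. The pads swing forward as they close: fully open they stand 13 mm farther back than shut.
Start: joints at [1.033, 0.053, 1.613, -0, 1.476, -0.119], TCP at [0.254, 0.571, 0.231] pointing down, gripper open.
Joint ranges: [-3.01, 3.01], [-1.01, 2.22], [0.06, 2.58], [-1.02, 4.17], [0.09, 2.62], [-3.14, 3.14]. Speed limits (rad/s): [2.57, 2.57, 3.14, 3.14, 3.14, 3.14].

### API

Orientations are given as a unit quaternion [w, x, y, z].
In Python, from plant import status, vision, order, regions_of, manip gives the robot as it stands. The module is installed in compiled form; this text tells all that it offers.
- The arm moves only by the shell command python3 -m crank 'ROWS'. ROWS is JSON, one flat list of numbers, 5 for each row, row after row: the shift along the tool's x, y, z in mm, then the turn about the tool's z in degrees, then the opening in per cent of the stroke, from 0 (shut) to 100 (fully open). In form: [tx, ty, tz, yaw, fingers, tx, ty, tz, yaw, fingers, ...]. A call has exactly 10 rows; each row is the pose to reach, as a shift and turn from the pose commanded when the call began, along the tool's axes at that moment; what a row does not reach only later rows make up. A row lasts 1/10 s, in which the tool goes at most 50 mm and 8.59 degrees, less where a joint would pass 70% of its speed; a pose out of reach is approached as far as the arm can. A call with a gripper value outside its range is refused whole. The fingers move at their own pace and stop on an object; the grip force is fixed at half the most. Time passes only in rows, so rows that repeat a pose let the fingers close, or fill a call up. It gives the time, the measured TCP pose, the force and the opening at its end, in the units of the state.
- status.state(): the state, without advancing time (a new reading comes with each control period).
- vision.grab_frame(name): name is "scene" or "top" or "wrist"; returns (picture, depth): 420x560x3 uint8, red, green, blue; 420x560 float32, m along the optical axis (not along the pixel's ray), 0 where there is no reading.
- vision.get_calibration(name): a dict with "camera_matrix" (3x3 intrinsics, pixels), "R" (3x3) and "t" (3): a world point X has camera coordinates R X + t. Camera axes: x right, y down, z forward; pixel columns grow to the right and rows downward; lengths in m; the calibration is good to about 2 mm. A picture is of the moment at which its call begins: read the wrist's pose just before it. get_calibration takes no time and is no camera call; for the wrist camera it gives the pose at the moment of the call.
- order.job_done(): hands the job in, once; it reports no verdict.
Trained networks look in the newest picture that a camera, given by its name, has taken for a name from the list of things; names that differ only in an ending like _2 or _b are one class to them, and where a whole thing is asked for, a point or a joint stands for the part that bears it (a point fixed in the world has none). Each returns a list of dicts, best first, with "confidence" (0 to 1); they miss things now and then, are a little off and sometimes report something else, mostly with a low value. They report only what shows in the picture. A call takes as long as a camera call. They do not tell look-alikes from the thing itself.
- regions_of(camera, name): "region" (420x560 bool, what is visible of it) and "extent" ([centre column, centre row, width, height] in pixels, round what is visible of it).
The state is a dict: "time": time; "joint_pos": joint angles; "joint_vel": joint speeds; "joint_efforts": joint torques, N m; "tool_pos": TCP position; "tool_rot": TCP orientation; "contact_force": force on the tool from outside, world axes, zero at the start; "ft_torque": the same for the moment, N m; "gripper_width": opening from 0.0 (shut) to 1.0 (fully open).
Only numpy, scipy, OpenCV 4.12 (cv2) and the standard library are available. Lean on these libraries where they do the work, as an engineer would, in place of code of your own. Each camera call takes 0.05 s, during which the arm holds its last target. There are 200 camera calls.

### The job

Turn the inspection cover over for drilling: push it up against the grey bench fence until it tips up and stands on edge, leaning with its plain face on the fence, and let go of it there. Then take it by its upper edge and lay it flat, raised pad upwards, in the middle of the plywood board; do not drop it, and do not disturb the other things on the bench.

Things in the scene. Friction and masses are not known exactly. Their poses are not given: they have to be found in the camera images.
- cover: Loose bare-metal (grey) cover, 0.25 to 0.45 kg: flange 120 (own x) x 90 (own y) x 10 mm with 10 mm corner radii and a bolt hole at each corner; on one face a central pad 56 (x) x 50 (y) x 20 mm high. Origin: centre of the pad's free face; own z runs through the pad (0 to 20 mm) and flange (20 to 30 mm) to the plain face: up at the start, down at the end. Mass centre about 22 mm along z.
- cover_face (a point): Centre of the cover's plain face, 30 mm along the cover's z from its origin; same axes. At the start the cover lies pad down in front of the fence, a 90 mm end (an end of its long axis) roughly facing the fence; the flange overhangs the pad by 32 mm at these ends and 20 mm at the sides, its underside 20 mm above the bench.
- fence: Fixed grey-painted steel bench fence: flat plate 180 mm long (own y), 75 mm tall along its slope, 6 mm thick; the face towards the robot leans back 15 degrees from upright, top 74 mm above the bench. Base plate and braces reach 67 mm behind the face. Origin: on the bench, middle of the foot of the face; own x points level into the fence, away from the robot; z up.
- fence_top (a point): Middle of the top edge of the fence's face, 21 mm behind and 74 mm above the fence's origin; same axes. A cover stood on a 90 mm end with its foot at the foot of the face leans back 15 degrees or a little more, is stable, and shows about 45 mm of its 120 mm above this edge. Upright or leaning towards the robot it falls back.
- board_mid (a point): Centre of the top face of the fixed plywood drilling board, 200 mm (own x) x 160 mm (own y) x 12 mm thick, lying on the bench beside the fence (to its left or its right), top 12 mm above the bench; z up.
- screw_tin: Bystander, loose: open grey tin of screws, 69 mm across, 55 mm tall, at the back between the fence and the board. Origin: centre of its underside.
- tape_roll: Bystander, loose: roll of masking tape, 100 mm across, 25 mm tall, lying at the left. Origin: centre of its underside.
- centre_punch: Bystander, loose: dark steel punch, 113 mm long, 13 mm thick, lying on the near side in the middle. Origin: centre of its underside.
- wood_block: Bystander, loose: beech offcut 62 x 130 x 42 mm at the left. Origin: centre of its underside.
- oil_can: Bystander, loose: dark red oil can with a thin spout, 72 mm across, 216 mm tall, at the right. Origin: centre of its underside.
- spray_can: Bystander, loose: aerosol can with a red cap, 67 mm across, 202 mm tall, at the back right. Origin: centre of its underside.
Things that resemble listed ones, but are neither listed nor needed, are in the scene too. Several things have the shape of the cover; the one meant has the colours described above.

How it is judged:
By the outcome, as a careful person would: the job done as asked, in the order asked, and still so for the second after the job is handed in, with the robot touching nothing.
It also fails if it takes over 72 s, if anything falls off the work surface, if the arm or the gripper's body presses on something with over 40 N, if the wrist force passes 120 N, or if a joint passes its speed limit or range.

## Working session

There is one attempt and no reset: what is moved stays moved. The work goes in short steps, Python scripts to look and compute and a shell command to move; the robot and the scene stay as the last step left them, time stands still between calls to the robot, and variables do not carry over. Pictures are saved under pics/ and viewed, on a budget of 10 in all, crops included, one or two more only if the job needs it, and the job is handed in when it is done.

```bash
mkdir -p pics; cat > h.py <<'E'
import numpy as np, cv2
from plant import status, vision, order, regions_of, manip
from scipy.spatial.transform import Rotation as R
def grab(c):
    cal=vision.get_calibration(c); im,d=vision.grab_frame(c); return im,d,cal
def cloud(d,cal):
    K=cal["camera_matrix"]; v,u=np.mgrid[:d.shape[0],:d.shape[1]]
    P=np.stack([(u-K[0,2])/K[0,0]*d,(v-K[1,2])/K[1,1]*d,d],-1)
    return (P-np.array(cal["t"]))@np.array(cal["R"])
def save(n,im): cv2.imwrite("pics/"+n+".png",cv2.cvtColor(im,cv2.COLOR_RGB2BGR))
def rot():
    q=status.state()["tool_rot"]; return R.from_quat([q[1],q[2],q[3],q[0]]).as_matrix()
E
python3 - <<'E'
from h import *
np.set_printoptions(precision=4,suppress=True)
s=status.state(); print(s["time"],s["tool_pos"],s["tool_rot"],s["gripper_width"],manip.tcp_to_grasp); print(rot())
for c in ("scene","top"):
    im,d,cal=grab(c); save(c+"0",im); P=cloud(d,cal); np.save(c+"P.npy",P); np.save(c+"I.npy",im)
    for n in ["cover","fence","board_mid","screw_tin","tape_roll","centre_punch","wood_block","oil_can","spray_can"]:
        for r in regions_of(c,n)[:4]:
            m=r["region"]&(d>0); q=P[m]
            print(c,n,round(r["confidence"],2),np.round(r["extent"]),np.median(q,0),np.percentile(q[:,2],95),im[m].mean(0).round()) if m.sum() else 0
E
```

```text
0.0 [0.2539 0.5704 0.2301] [-0.0003  0.2079  0.9782 -0.001 ] 1.0000413529492453 -0.0187
[[-0.9136  0.4067 -0.0011]
 [ 0.4067  0.9136 -0.0018]
 [ 0.0002 -0.0021 -1.    ]]
scene cover 0.77 [139. 220.  42.  33.] [0.2034 0.3916 0.0294] 0.03450881650697346 [155.  86. 101.]
scene cover 0.57 [191. 225.  28.  36.] [0.2718 0.2324 0.0293] 0.03414230887138691 [218. 124.  16.]
scene cover 0.56 [254. 191.  30.  26.] [0.4884 0.1467 0.0299] 0.03463903424416414 [176. 179. 165.]
scene fence 0.82 [275. 164.  54.  32.] [0.6262 0.1636 0.0371] 0.0712470487011075 [100. 101.  98.]
scene board_mid 0.66 [347. 213.  68.  61.] [ 0.5868 -0.1432  0.012 ] 0.016589138003226225 [227. 199. 128.]
scene screw_tin 0.8 [326. 167.  22.  24.] [0.718  0.0003 0.0358] 0.05346651277941638 [100.  96.  87.]
scene tape_roll 0.95 [224. 133.  26.  25.] [0.6945 0.4172 0.02  ] 0.02878994550207176 [151. 131.  88.]
scene centre_punch 0.49 [276. 241.  25.  19.] [ 0.3749 -0.015   0.0114] 0.016201433726049458 [96. 89. 77.]
scene wood_block 0.78 [174. 175.  43.  30.] [0.4099 0.4096 0.0389] 0.045792238154728326 [150. 120.  80.]
scene oil_c
[... 796 characters left out ...]
oard_mid 0.35 [227. 202.  38.  43.] [0.4965 0.1538 0.0303] 0.03469638586260705 [242. 242. 240.]
top screw_tin 0.86 [272. 133.  25.  25.] [0.7268 0.0053 0.0321] 0.05497200260897942 [160. 153. 143.]
top tape_roll 0.49 [228. 203.  38.  40.] [0.4962 0.1543 0.0304] 0.03468091913982964 [243. 243. 241.]
top wood_block 0.77 [144. 227.  52.  36.] [0.4199 0.4185 0.042 ] 0.04621941881025039 [219. 191. 146.]
top oil_can 0.77 [407. 200.  26.  25.] [ 0.4919 -0.4149  0.0593] 0.11470837817558065 [81. 45. 38.]
top oil_can 0.23 [221. 154.  58.  22.] [0.6358 0.1762 0.0236] 0.07364514498283992 [149. 150. 150.]
top spray_can 0.75 [411. 131.  45.  39.] [ 0.6879 -0.402   0.167 ] 0.2041011689916981 [168. 129. 118.]
```

```bash
python3 - <<'E'
from h import *
np.set_printoptions(precision=4,suppress=True)
a=np.load("topI.npy"); b=np.load("sceneI.npy")
save("v1",np.hstack([cv2.resize(a[100:340,100:450],(400,274*400//400)),cv2.resize(b[110:300,110:480],(400,274))]))
# cover & fence fit
for c,box in (("top",(200,170,262,235)),("scene",(230,170,280,215))):
    P=np.load(c+"P.npy"); I=np.load(c+"I.npy")
    x0,y0,x1,y1=box; p=P[y0:y1,x0:x1].reshape(-1,3)
    p=p[(abs(p[:,2]-.030)<.004)]; r=cv2.minAreaRect((p[:,:2]*1000).astype(np.float32)); print(c,"cover",len(p),r)
for c,box in (("top",(190,135,255,172)),("scene",(240,140,310,182))):
    P=np.load(c+"P.npy"); x0,y0,x1,y1=box; p=P[y0:y1,x0:x1].reshape(-1,3)
    t=p[(p[:,2]>.067)&(p[:,2]<.08)]; print(c,"fence top",len(t),cv2.minAreaRect((t[:,:2]*1000).astype(np.float32)))
    f=p[(p[:,2]>.008)&(p[:,2]<.066)]
    for z in range(10,66,8):
        g=f[abs(f[:,2]*1000-z)<4]
        if len(g): print(z,len(g),np.round(np.percentile(g[:,0],[5,50,95])*1000),np.round(np.percentile(g[:,1],[2,98])*1000))
for c,box in (("top",(280,130,350,210)),("scene",(305,175,390,250))):
    P=np.load(c+"P.npy"); x0,y0,x1,y1=box; p=P[y0:y1,x0:x1].reshape(-1,3)
    p=p[abs(p[:,2]-.012)<.003]; print(c,"board",len(p),cv2.minAreaRect((p[:,:2]*1000).astype(np.float32)),p.mean(0))
E
```

```text
top cover 892 ((495.88909912109375, 153.9053955078125), (120.91173553466797, 89.98003387451172), 23.46430015563965)
scene cover 613 ((491.5133056640625, 148.28297424316406), (125.79306030273438, 91.0011978149414), 22.33614158630371)
top fence top 156 ((637.2849731445312, 176.02688598632812), (10.328225135803223, 177.1656494140625), 5.022730827331543)
10 166 [613. 665. 683.] [ 89. 263.]
18 84 [614. 623. 665.] [ 90. 257.]
26 68 [616. 625. 647.] [ 89. 259.]
34 74 [618. 625. 650.] [ 92. 257.]
42 74 [620. 629. 652.] [ 90. 259.]
50 69 [622. 630. 638.] [ 87. 257.]
58 74 [624. 631. 640.] [ 87. 259.]
scene fence top 114 ((632.93359375, 170.21240234375), (17.460430145263672, 176.1848602294922), 6.870539665222168)
10 113 [609. 623. 794.] [ 59. 272.]
18 124 [611. 623. 794.] [ 83. 249.]
26 153 [528. 618. 792.] [ 89. 252.]
34 168 [520. 620. 790.] [ 85. 250.]
42 114 [615. 627. 789.] [ 86. 253.]
50 90 [617. 628. 637.] [ 84. 256.]
58 112 [619. 630. 641.] [ 86. 257.]
top board 2166 ((600.725830078125, -130.72628784179688), (265.64288330078125, 217.27761840820312), 77.45683288574219) [ 0.5964 -0.137   0.012 ]
scene board 1714 ((627.8807373046875, -123.79852294921875), (311.4674377441406, 240.83602905273438), 12.182904243469238) [ 0.5914 -0.1424  0.0121]
```

View pics/v1.png

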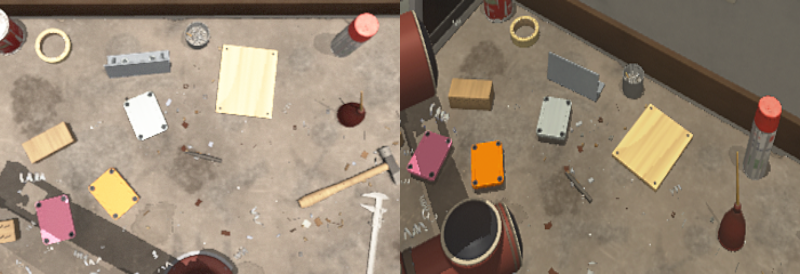

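```bash
python3 -m crank '[-33,-35,0,-5,50, -66,-70,0,-10,50, -100,-105,0,-15,50, -133,-140,0,-20,50, -166,-175,0,-25,50, -200,-210,0,-30,50, -233,-245,0,-35,50, -266,-280,0,-40,50, -300,-314,0,-44,50, -332,-348,0,-47.5,50]'; cat >> h.py <<'E'
def pose():
    s=status.state(); return s["time"],np.array(s["tool_pos"]),rot(),np.array(s["contact_force"]),s["gripper_width"]
E
python3 - <<'E'
from h import *
np.set_printoptions(precision=4,suppress=True)
t,p,M,f,g=pose(); print(t,p,f,g); print(M)
im,d,cal=grab("wrist"); print(-np.array(cal["R"]).T@cal["t"]-p,np.array(cal["R"])[2], cal["camera_matrix"][0,0]); save("w1",im)
P=cloud(d,cal); print((d>0).mean())
for n in ("cover","fence"):
  for r in regions_of("wrist",n)[:3]:
    m=r["region"]&(d>0); q=P[m]; print(n,r["confidence"],r["extent"],np.median(q,0))
    q=q[abs(q[:,2]-.03)<.006] if n=="cover" else q[q[:,2]>.066]
    if len(q): print(cv2.minAreaRect((q[:,:2]*1000).astype(np.float32)),np.median(q[:,2]))
E
```

```text
time: 2.0
tool_pos: [0.4163, 0.1161, 0.2317]
tool_rot: [0.001, -0.205, 0.979, -0.0]
contact_force: [1.0, -0.0, 0.7]
gripper_width: 0.5
2.0 [0.4163 0.1161 0.2317] [ 0.9672 -0.0285  0.7169] 0.5002578185683152
[[-0.916  -0.4012  0.0015]
 [-0.4012  0.916   0.0002]
 [-0.0014 -0.0004 -1.    ]]
[-0.0673 -0.0295  0.1418] [ 0.2653  0.1167 -0.9571] 348.9277635255475
0.9959056122448979
cover 0.75 [450.4, 100.5, 114.3, 152.7] [0.2756 0.2347 0.0294]
((278.00177001953125, 237.79942321777344), (119.99309539794922, 91.22440338134766), 41.182777404785156) 0.029415399676718156
cover 0.71 [276.3, 257.6, 86.8, 108.3] [0.4901 0.1496 0.0292]
((494.8756408691406, 151.33802795410156), (120.65375518798828, 90.02349853515625), 23.106035232543945) 0.029239800466048536
cover 0.37 [96.1, 383.9, 11.3, 16.5] [0.7208 0.0171 0.0364]
((732.3801879882812, 14.240537643432617), (7.0866289138793945, 31.733552932739258), 77.39842987060547) 0.03171115083848443
```

View pics/w1.png

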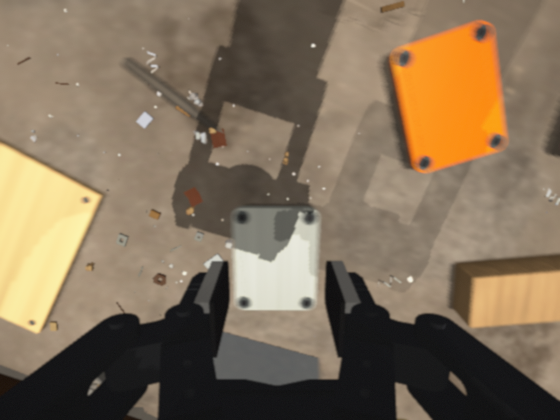

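```bash
python3 -m crank '[0,0,48,0,50, 0,0,96,0,50, 0,0,144,0,50, 0,0,190,0,50, 0,0,215,0,50, 0,0,222,0,50, -3,0,222,0,50, -7,0,222,0,50, -11,0,222,0,50, -15,0,222,0,50]'
python3 - <<'E'
from h import *
np.set_printoptions(precision=4,suppress=True)
t,p,M,f,g=pose(); print(p,f,g,manip.__dict__.keys() if hasattr(manip,'__dict__') else dir(manip))
im,d,cal=grab("wrist"); P=cloud(d,cal)
q=P[(abs(P[...,2]-.03)<.005)&(abs(P[...,0]-.495)<.08)&(abs(P[...,1]-.15)<.08)]
print(len(q),cv2.minAreaRect((q[:,:2]*1000).astype(np.float32)))
im,d,cal=grab("top"); P=cloud(d,cal)
q=P[200:210,215:240].reshape(-1,3); q=P[170:235,200:262].reshape(-1,3); q=q[(abs(q[:,2]-.03)<.004)]
print(len(q),cv2.minAreaRect((q[:,:2]*1000).astype(np.float32)))
E
```

```text
time: 3.15
tool_pos: [0.4307, 0.124, 0.0111]
tool_rot: [0.0, -0.204, 0.979, -0.001]
contact_force: [-5.8, -1.6, 5.7]
gripper_width: 0.5
[0.4307 0.124  0.0111] [-5.7653 -1.6396  5.6658] 0.4995606147822418 dict_keys([])
8064 ((445.54705810546875, 126.45318603515625), (58.21502685546875, 56.35057830810547), 32.152496337890625)
358 ((523.261474609375, 165.92442321777344), (65.44115447998047, 90.33563995361328), 21.827638626098633)
```

```bash
python3 -m crank '[-2,1.5,-1,2,50, -4,3,-2,4,50, -6,5,-2,6,50, -8,6.5,-2,8,50, -10,8,-2,10,50, -12,10,-2,12,50, -15,11.5,-2,14,50, -17,13,-2,16,50, -19,14,-2,17.5,50, -21,15,-2,18.5,50]'
cat > cov.py <<'E'
from h import *
np.set_printoptions(precision=4,suppress=True)
t,p,M,f,g=pose(); print("t",t,"p",p,"f",f,"g",g,"xax",np.degrees(np.arctan2(M[1,0],M[0,0])))
for c in ("top","scene"):
    im,d,cal=grab(c); P=cloud(d,cal)
    ms=[r for r in regions_of(c,"cover")]
    for r in ms:
        m=r["region"]&(d>0); q=P[m]
        if len(q)==0: continue
        if abs(np.median(q[:,0])-.52)<.12 and abs(np.median(q[:,1])-.16)<.08:
            print(c,round(r["confidence"],2),len(q),"z",np.percentile(q[:,2],[2,50,98]),cv2.minAreaRect((q[:,:2]*1000).astype(np.float32)))
E
python3 cov.py
```

```text
time: 4.25
tool_pos: [0.4428, 0.1463, 0.0112]
tool_rot: [-0.0, -0.043, 0.999, 0.0]
contact_force: [-2.4, 0.8, -0.9]
gripper_width: 0.497
t 4.25 p [0.4428 0.1463 0.0112] f [-2.384   0.8014 -0.8925] g 0.49664003575192706 xax -175.05610711524037
top 0.56 384 z [0.0255 0.0306 0.0362] ((527.4883422851562, 157.91915893554688), (99.13001251220703, 92.47587585449219), 16.81580352783203)
scene 0.86 235 z [0.0232 0.0299 0.0353] ((530.2178955078125, 148.54393005371094), (156.53262329101562, 71.39508819580078), 9.419211387634277)
```

```bash
cat > vw.py <<'E'
from h import *
import sys
a=vision.grab_frame("top")[0][110:240,180:300]; b=vision.grab_frame("scene")[0][130:240,200:330]
save(sys.argv[1],np.hstack([cv2.resize(a,(400,433),interpolation=3),cv2.resize(b,(400,433),interpolation=3)]))
E
python3 vw.py v3
```

```text
(no output)
```

View pics/v3.png

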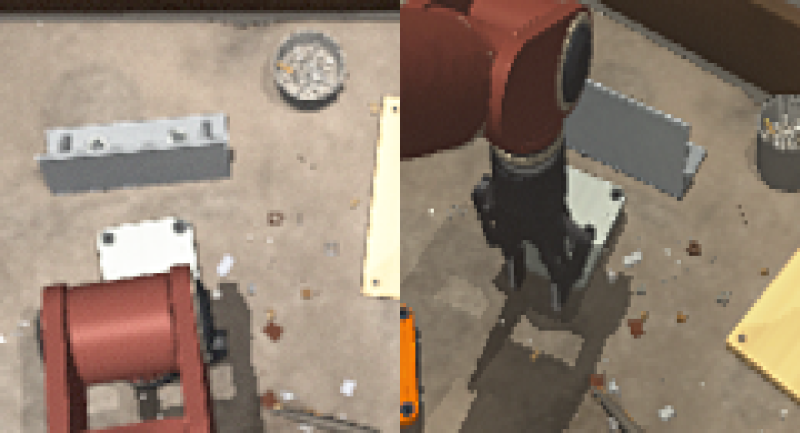

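```bash
python3 -m crank '[-4,0,0,0,50, -8,0,0,0,50, -12,0,0,0,50, -16,0,0,0,50, -20,0,0,0,50, -24,0,0,0,50, -28,0,0,0,50, -32,0,0,0,50, -36,0,0,0,50, -38,0,0,0,50]'
python3 vw.py v4
```

```text
time: 5.55
tool_pos: [0.4813, 0.1495, 0.0114]
tool_rot: [0.0, -0.044, 0.999, -0.0]
contact_force: [-2.7, -0.8, -0.8]
gripper_width: 0.498
```

View pics/v4.png

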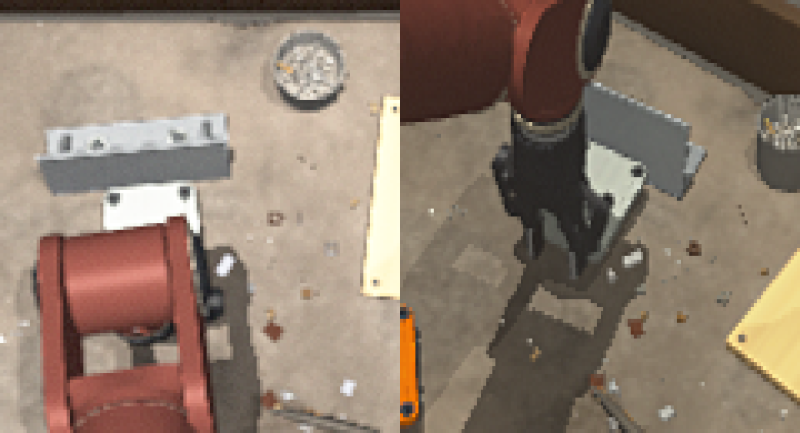

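```bash
python3 -m crank '[-2,0,0,0,50, -4,0,0,0,50, -5,0,0,0,50, -6,0,0,0,50, -7,0,0,0,50, -8,0,0,0,50, -8,0,0,0,50, -8,0,0,0,50, -8,0,0,0,50, -8,0,0,0,50]'
```

```text
time: 6.65
tool_pos: [0.4891, 0.1502, 0.0114]
tool_rot: [0.0, -0.044, 0.999, 0.0]
contact_force: [-2.6, 0.4, 0.5]
gripper_width: 0.499
```

```bash
python3 -m crank '[-1,0,0,0,50, -2,0,0,0,50, -3,0,0,0,50, -4,0,0,0,50, -5,0,0,0,50, -6,0,0,0,50, -6,0,0,0,50, -6,0,0,0,50, -6,0,0,0,50, -6,0,0,0,50]'
```

```text
time: 7.65
tool_pos: [0.4911, 0.1504, 0.0112]
tool_rot: [-0.005, -0.044, 0.999, -0.001]
contact_force: [-17.0, -1.7, 15.4]
gripper_width: 0.496
```

```bash
python3 -m crank '[0,0,-1,0,50, -1,0,-2,0,50, -1,0,-3,0,50, -1,0,-4,0,50, -1,0,-5,0,50, -1,0,-6,0,50, -1,0,-7,0,50, -1,0,-8,0,50, -1,0,-9,0,50, -1,0,-10,0,50]'; python3 vw.py v5
```

```text
time: 8.65
tool_pos: [0.4916, 0.1501, 0.0187]
tool_rot: [-0.005, -0.044, 0.999, -0.001]
contact_force: [-8.7, -0.9, -1.8]
gripper_width: 0.498
```

View pics/v5.png

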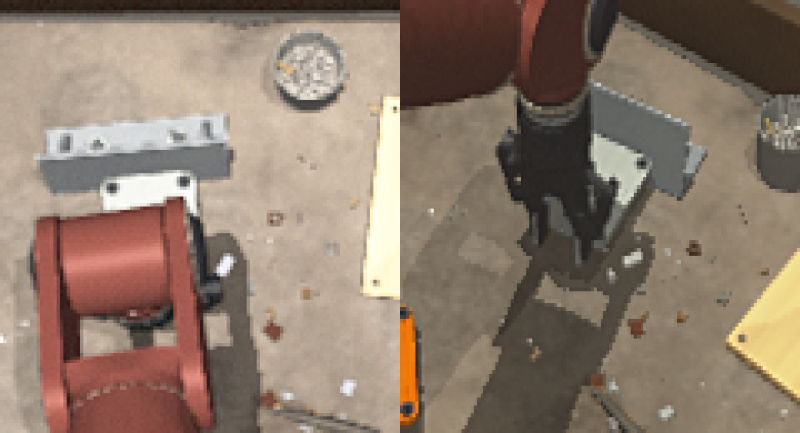

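```bash
cat > tilt.py <<'E'
from h import *
np.set_printoptions(precision=4,suppress=True)
t,p,M,f,g=pose(); print("t",t,"p",p,"f",f)
fx=np.array([np.cos(np.radians(5)),np.sin(np.radians(5))]); O=np.array([.6115,.172])
for c in ("scene","top"):
    im,d,cal=grab(c); P=cloud(d,cal)
    for r in regions_of(c,"cover"):
        m=cv2.erode(r["region"].astype(np.uint8),np.ones((3,3)))>0; q=P[m&(d>0)]
        if len(q)<20 or abs(np.median(q[:,0])-.57)>.1 or abs(np.median(q[:,1])-.16)>.08: continue
        a=(q[:,:2]-O)@fx; b=(q[:,:2]-O)@[-fx[1],fx[0]]
        A=np.c_[a,b,np.ones(len(a))]; k=np.linalg.lstsq(A,q[:,2],rcond=None)[0]
        print(c,round(r["confidence"],2),len(q),"slope deg",np.degrees(np.arctan(k[:2])),"rms",np.std(A@k-q[:,2]),"fx",np.percentile(a,[2,98]),"fy",np.percentile(b,[2,98]),"z",np.percentile(q[:,2],[2,98]))
E
python3 tilt.py
```

```text
t 8.75 p [0.4916 0.1501 0.0188] f [-9.6957 -1.7144 -0.657 ]
scene 0.64 141 slope deg [-4.078  -0.7073] rms 0.0028855725713802325 fx [-0.1087  0.0012] fy [-0.0562  0.0073] z [0.0247 0.0398]
top 0.56 139 slope deg [-8.2469 -0.3653] rms 0.0024931444967413747 fx [-0.0151  0.0061] fy [-0.0485  0.0298] z [0.0266 0.0371]
```

```bash
python3 -m crank '[0,0,-2,0,50, -1,0,-4,0,50, -1,0,-6,0,50, -2,0,-8,0,50, -2,0,-10,0,50, -2,0,-12,0,50, -3,0,-14,0,50, -3,0,-16,0,50, -4,0,-18,0,50, -4,0,-20,0,50]'; python3 tilt.py
```

```text
time: 9.95
tool_pos: [0.4945, 0.1502, 0.0383]
tool_rot: [-0.006, -0.044, 0.999, -0.001]
contact_force: [-11.2, -2.7, 1.5]
gripper_width: 0.496
t 9.95 p [0.4945 0.1502 0.0383] f [-11.1576  -2.7255   1.4521]
scene 0.48 145 slope deg [-15.8531  -5.3539] rms 0.009193560435110845 fx [-0.1064  0.0057] fy [-0.0583  0.0043] z [0.0283 0.0585]
top 0.6 94 slope deg [-17.5228   0.4728] rms 0.0023877765265669813 fx [-0.0075  0.0093] fy [-0.0489  0.0281] z [0.0283 0.0392]
```

```bash
python3 -m crank '[-1,0,-3,0,50, -1,0,-6,0,50, -2,0,-9,0,50, -3,0,-12,0,50, -4,0,-15,0,50, -5,0,-18,0,50, -6,0,-20,0,50, -7,0,-22,0,50, -8,0,-24,0,50, -9,0,-26,0,50]'; python3 tilt.py
```

```text
time: 11.15
tool_pos: [0.5022, 0.151, 0.0643]
tool_rot: [-0.009, -0.044, 0.999, -0.001]
contact_force: [-18.4, -2.6, 5.0]
gripper_width: 0.502
t 11.15 p [0.5022 0.151  0.0643] f [-18.4048  -2.5845   4.9586]
scene 0.67 59 slope deg [-25.7672  -1.3398] rms 0.0017453105807099989 fx [-0.0993 -0.006 ] fy [-0.0553  0.0106] z [0.0362 0.0824]
```

```bash
python3 -m crank '[-1,0,-3,0,50, -2,0,-6,0,50, -4,0,-9,0,50, -6,0,-12,0,50, -8,0,-14,0,50, -10,0,-16,0,50, -12,0,-18,0,50, -14,0,-20,0,50, -16,0,-22,0,50, -18,0,-24,0,50]'; python3 tilt.py
```

```text
time: 12.35
tool_pos: [0.517, 0.1525, 0.09]
tool_rot: [-0.014, -0.044, 0.999, -0.002]
contact_force: [-38.0, -5.6, 24.5]
gripper_width: 0.502
t 12.35 p [0.517  0.1525 0.09  ] f [-37.9678  -5.6386  24.5173]
scene 0.68 80 slope deg [-38.7548  -7.0204] rms 0.009997335776114042 fx [-0.0878 -0.0207] fy [-0.0582  0.0096] z [0.0519 0.106 ]
```

```bash
python3 -m crank '[0,0,-2,0,50, 0,0,-4,0,50, 0,0,-6,0,50, -1,0,-8,0,50, -2,0,-10,0,50, -3,0,-12,0,50, -4,0,-14,0,50, -6,0,-16,0,50, -7,0,-18,0,50, -8,0,-20,0,50]'; python3 tilt.py; python3 vw.py v6
```

```text
time: 13.55
tool_pos: [0.5352, 0.1542, 0.1116]
tool_rot: [0.0, -0.044, 0.999, 0.0]
contact_force: [0.1, 1.0, -0.2]
gripper_width: 0.497
t 13.55 p [0.5352 0.1542 0.1116] f [ 0.0506  0.9819 -0.216 ]
scene 0.92 627 slope deg [-3.2569 -0.3023] rms 0.002970922737421367 fx [-0.1285 -0.0132] fy [-0.0523  0.0297] z [0.024  0.0385]
top 0.53 92 slope deg [3.9668 0.9418] rms 0.0022400969278382654 fx [-0.1009 -0.0788] fy [-0.0489  0.0328] z [0.0265 0.0351]
```

View pics/v6.png

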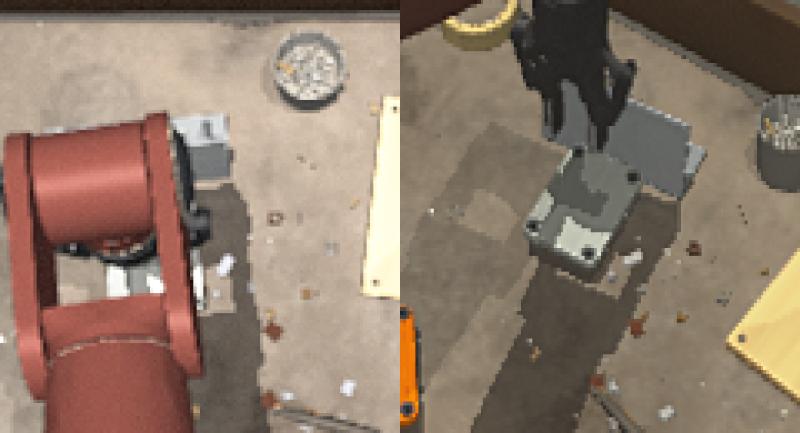

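```bash
python3 -m crank '[36,0,0,0,50, 72,0,0,0,50, 72,0,40,0,50, 72,0,80,0,50, 72,0,102,0,50, 72,0,107,0,50, 66,0,107,0,50, 60,0,107,0,50, 55,0,107,0,50, 50,0,107,0,50]'; python3 tilt.py
```

```text
time: 14.85
tool_pos: [0.4858, 0.15, 0.0053]
tool_rot: [0.0, -0.044, 0.999, 0.0]
contact_force: [-3.2, -0.2, -0.8]
gripper_width: 0.499
t 14.85 p [0.4858 0.15   0.0053] f [-3.1932 -0.1645 -0.8035]
scene 0.88 199 slope deg [0.6478 0.0699] rms 0.003388169174138442 fx [-0.1161 -0.0025] fy [-0.0553  0.0097] z [0.0231 0.0362]
top 0.85 235 slope deg [-0.6472 -0.1894] rms 0.0028439056854108287 fx [-0.0289  0.0012] fy [-0.0472  0.0328] z [0.0249 0.0356]
```

```bash
python3 -m crank '[-3,0,0,0,50, -6,0,0,0,50, -9,0,0,0,50, -10,0,-1,0,50, -10,0,-4,0,50, -10,0,-7,0,50, -10,0,-10,0,50, -10,0,-13,0,50, -11,0,-16,0,50, -11,0,-18,0,50]'; python3 tilt.py
```

```text
time: 16.05
tool_pos: [0.4923, 0.1502, 0.0204]
tool_rot: [-0.004, -0.044, 0.999, -0.001]
contact_force: [-6.3, -0.7, -1.5]
gripper_width: 0.503
t 16.05 p [0.4923 0.1502 0.0204] f [-6.3417 -0.7413 -1.4836]
scene 0.75 170 slope deg [-11.0031  -5.7596] rms 0.008076725699636047 fx [-0.1093  0.0041] fy [-0.0563  0.01  ] z [0.0276 0.0457]
top 0.81 184 slope deg [-8.2135  0.5534] rms 0.0022953075443455325 fx [-0.0167  0.0094] fy [-0.0482  0.0302] z [0.028  0.0384]
```

```bash
python3 -m crank '[-1,0,-3,0,50, -2,0,-6,0,50, -2,0,-9,0,50, -3,0,-12,0,50, -4,0,-15,0,50, -5,0,-18,0,50, -6,0,-21,0,50, -7,0,-24,0,50, -8,0,-26,0,50, -9,0,-28,0,50]'; python3 tilt.py
```

```text
time: 17.25
tool_pos: [0.4984, 0.1506, 0.0472]
tool_rot: [-0.008, -0.044, 0.999, -0.001]
contact_force: [-15.5, -2.3, 3.2]
gripper_width: 0.502
t 17.25 p [0.4984 0.1506 0.0472] f [-15.4934  -2.2892   3.2149]
scene 0.54 90 slope deg [-19.7394   2.2986] rms 0.002716021341810148 fx [-0.1018  0.0002] fy [-0.0579  0.0076] z [0.0322 0.0744]
top 0.44 20 slope deg [-43.4777   2.0071] rms 0.0016870801707806063 fx [0.0018 0.0091] fy [-0.0125  0.0279] z [0.0283 0.0375]
```

```bash
python3 -m crank '[-1,0,-2,0,50, -2,0,-4,0,50, -3,0,-6,0,50, -4,0,-8,0,50, -5,0,-10,0,50, -6,0,-12,0,50, -7,0,-14,0,50, -8,0,-16,0,50, -9,0,-18,0,50, -10,0,-19,0,50]'; python3 tilt.py
```

```text
time: 18.45
tool_pos: [0.5062, 0.1514, 0.0663]
tool_rot: [-0.011, -0.044, 0.999, -0.001]
contact_force: [-24.8, -4.3, 11.1]
gripper_width: 0.496
t 18.45 p [0.5062 0.1514 0.0663] f [-24.7693  -4.3284  11.0866]
scene 0.58 42 slope deg [-29.8066  -4.5969] rms 0.0037001596987414984 fx [-0.0975 -0.0041] fy [-0.0562  0.0077] z [0.0364 0.0919]
```

```bash
python3 -m crank '[-1,0,-1,0,50, -2,0,-3,0,50, -3,0,-4,0,50, -4,0,-6,0,50, -5,0,-7,0,50, -6,0,-9,0,50, -7,0,-10,0,50, -8,0,-11,0,50, -8,0,-12,0,50, -9,0,-13,0,50]'; python3 tilt.py
```

```text
time: 19.65
tool_pos: [0.5148, 0.1522, 0.0806]
tool_rot: [-0.012, -0.044, 0.999, -0.002]
contact_force: [-31.1, -6.2, 19.2]
gripper_width: 0.502
t 19.65 p [0.5148 0.1522 0.0806] f [-31.1185  -6.2231  19.2044]
scene 0.59 58 slope deg [-36.187   -7.4485] rms 0.007075138106908743 fx [-0.0888 -0.0199] fy [-0.057   0.0081] z [0.0537 0.1034]
```

```bash
python3 -m crank '[-1,0,-1,0,50, -2,0,-3,0,50, -4,0,-4,0,50, -5,0,-6,0,50, -6,0,-7,0,50, -7,0,-8,0,50, -8,0,-9,0,50, -9,0,-10,0,50, -10,0,-11,0,50, -11,0,-12,0,50]'; python3 tilt.py
```

```text
time: 20.85
tool_pos: [0.5334, 0.1544, 0.0953]
tool_rot: [-0.001, -0.044, 0.999, 0.0]
contact_force: [-0.3, 0.1, -0.1]
gripper_width: 0.503
t 20.85 p [0.5334 0.1544 0.0953] f [-0.3353  0.0884 -0.0547]
scene 0.46 81 slope deg [-51.286   -8.4787] rms 0.01050683003495735 fx [-0.0681 -0.0216] fy [-0.0576  0.0079] z [0.0468 0.1176]
```

```bash
python3 tilt.py; python3 vw.py v7
```

```text
t 21.05 p [0.5344 0.1544 0.0944] f [-2.4504  1.1855  1.6281]
scene 0.66 128 slope deg [-50.3291  -5.6687] rms 0.013756680695579688 fx [-0.0694 -0.0261] fy [-0.057   0.0084] z [0.0335 0.1038]
```

View pics/v7.png

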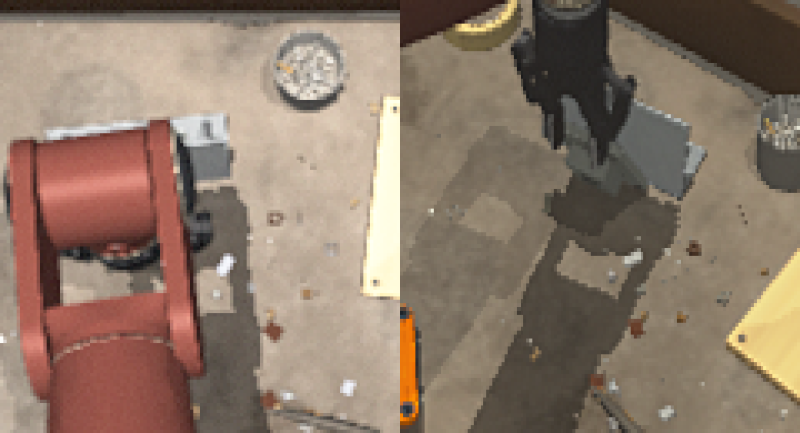

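```bash
python3 -m crank '[-2,0,4,0,50, -3,0,8,0,50, -6,0,11,0,50, -10,0,11,0,50, -14,0,10,0,50, -18,0,9,0,50, -22,0,8,0,50, -26,0,6,0,50, -30,0,4,0,50, -34,0,2,0,50]'; python3 tilt.py
```

```text
time: 22.35
tool_pos: [0.5689, 0.1571, 0.0924]
tool_rot: [0.0, -0.044, 0.999, -0.0]
contact_force: [-0.8, 0.5, -0.4]
gripper_width: 0.499
t 22.35 p [0.5689 0.1571 0.0924] f [-0.7512  0.531  -0.4307]
scene 0.94 246 slope deg [-39.0671  13.9683] rms 0.020262197290318605 fx [-0.0463 -0.0083] fy [-0.0542  0.008 ] z [0.0172 0.1111]
```

```bash
python3 -m crank '[-5,0,-1,0,50, -10,0,-2,0,50, -15,0,-3,0,50, -20,0,-4,0,50, -25,0,-5,0,50, -30,0,-6,0,50, -35,0,-6,0,50, -39,0,-6,0,50, -43,0,-6,0,50, -47,0,-6,0,50]'; python3 tilt.py; python3 vw.py v8
```

```text
time: 23.55
tool_pos: [0.6156, 0.1613, 0.0983]
tool_rot: [-0.0, -0.044, 0.999, 0.0]
contact_force: [0.4, 0.1, -0.3]
gripper_width: 0.499
t 23.55 p [0.6156 0.1613 0.0983] f [ 0.4388  0.1104 -0.2718]
scene 0.78 497 slope deg [47.1613  6.4805] rms 0.02621544262367984 fx [-0.0189  0.0191] fy [-0.0529  0.0273] z [0.009  0.1131]
```

View pics/v8.png

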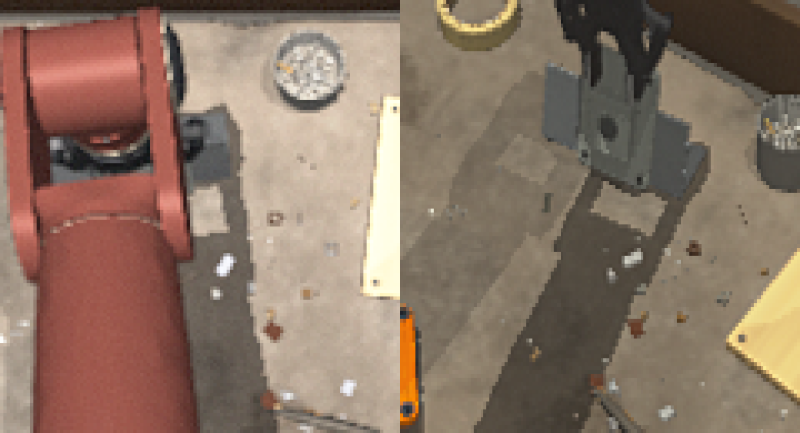

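```bash
python3 -m crank '[5,0,0,0,50, 12,0,0,0,50, 24,0,0,0,50, 40,0,0,0,50, 60,0,0,0,50, 80,0,-10,0,50, 85,0,-40,0,50, 85,0,-80,0,50, 85,0,-100,0,50, 85,0,-100,0,50]'
cat > stand.py <<'E'
from h import *
np.set_printoptions(precision=4,suppress=True)
t,p,M,f,g=pose(); print("t",t,"p",p,"xax",np.degrees(np.arctan2(M[1,0],M[0,0])))
fx=np.array([np.cos(np.radians(5)),np.sin(np.radians(5))]); O=np.array([.6115,.172])
for c in ("wrist","scene"):
    im,d,cal=grab(c); P=cloud(d,cal); save("st_"+c,im)
    for r in regions_of(c,"cover"):
        m=cv2.erode(r["region"].astype(np.uint8),np.ones((3,3)))>0; q=P[m&(d>0)]
        if len(q)<20 or abs(np.median(q[:,0])-.60)>.07 or abs(np.median(q[:,1])-.16)>.08: continue
        a=(q[:,:2]-O)@fx; b=(q[:,:2]-O)@[-fx[1],fx[0]]
        print(c,r["confidence"],len(q),"fy",np.percentile(b,[1,99]),"z",np.percentile(q[:,2],[1,99]))
        for z in range(10,125,8):
            s=abs(q[:,2]*1000-z)<4
            if s.sum()>5:
                A=np.c_[b[s],np.ones(s.sum())]
                print(z,s.sum(),"fx pct",np.round(np.percentile(a[s],[5,50,95])*1000,1),"fy",np.round(np.percentile(b[s],[2,98])*1000,1))
        tp=q[q[:,2]>np.percentile(q[:,2],99)-.008]; print("top line world",cv2.minAreaRect((tp[:,:2]*1000).astype(np.float32)))
E
python3 stand.py
```

```text
time: 24.85
tool_pos: [0.5321, 0.1542, 0.2029]
tool_rot: [0.004, -0.044, 0.999, 0.0]
contact_force: [0.1, 0.1, -0.5]
gripper_width: 0.497
t 24.85 p [0.5321 0.1542 0.2029] xax -174.98383064162093
wrist 0.93 9769 fy [-0.0519  0.032 ] z [0.0063 0.1174]
10 316 fx pct [-5.3 -4.3 -2.8] fy [-50.   31.5]
18 185 fx pct [-3.4 -1.6 -0.1] fy [-52.2  33.6]
26 182 fx pct [-0.8  0.6  2.2] fy [-52.5  33.7]
34 200 fx pct [0.6 2.7 4.1] fy [-52.1  34. ]
42 441 fx pct [-16.3 -14.2   6.1] fy [-51.5  33. ]
50 528 fx pct [-14.7 -12.8   8.1] fy [-51.5  31.3]
58 542 fx pct [-12.7 -10.7  10.3] fy [-51.1  30.1]
66 586 fx pct [-10.6  -8.6  12.5] fy [-50.6  29. ]
74 632 fx pct [-8.4 -6.3 14.8] fy [-50.7  29.3]
82 770 fx pct [-6.  -3.6 17.2] fy [-51.  29.]
90 1959 fx pct [-3.4 10.6 19. ] fy [-49.   27.3]
98 874 fx pct [18.6 20.1 21.7] fy [-51.3  30.3]
106 904 fx pct [20.9 22.3 23.8] fy [-51.1  31.2]
114 1558 fx pct [23.2 25.3 32.3] fy [-49.   30.8]
122 15 fx pct [24.3 25.2 26.5] fy [-41.8  22.6]
top line world ((640.2359619140625, 165.12901306152344), (12.463231086730957, 85.98363494873047), 5.799656867980957)
sc
[... 151 characters left out ...]
 fx pct [-6.1 -1.7  4. ] fy [-47.4  32.7]
34 18 fx pct [-12.6   1.    6.5] fy [-51.8  31.2]
42 34 fx pct [-17.3  -8.2   6.9] fy [-50.6  23.7]
50 46 fx pct [-21.2 -12.6   7.1] fy [-53.7  28.1]
58 53 fx pct [-17.5 -10.8   9.8] fy [-52.4  29.1]
66 50 fx pct [-13.2  -4.3  14.8] fy [-48.6  27.6]
74 46 fx pct [-12.3  -5.7  13.9] fy [-53.2  29.7]
82 59 fx pct [-10.5   2.4  18.9] fy [-53.8  24.4]
90 94 fx pct [-6.8  9.4 21.3] fy [-51.6  17.2]
98 43 fx pct [-3.3 18.9 23.3] fy [-50.5  10.8]
106 34 fx pct [16.1 20.3 24.9] fy [-52.3   8.1]
114 43 fx pct [16.4 23.3 28.6] fy [-54.3   7.1]
top line world ((637.1881713867188, 150.25254821777344), (15.70143985748291, 62.541419982910156), 0.05825536325573921)
```

```bash
python3 -m crank '[-27,0,0,0,100, -54,0,0,0,100, -81,0.5,0,0,100, -81,0.5,30,0,100, -81,0.5,60,0,100, -81,0.5,85,0,100, -81,0.5,105,0,100, -81,0.5,118,0,100, -81,0.5,124,0,100, -81,0.5,126,0,100]'
python3 - <<'E'
from h import *
np.set_printoptions(precision=4,suppress=True)
t,p,M,f,g=pose(); print(t,p,f,g)
im,d,cal=grab("wrist"); save("g1",im)
E
```

```text
time: 26.05
tool_pos: [0.6107, 0.1613, 0.0712]
tool_rot: [-0.001, -0.044, 0.999, -0.0]
contact_force: [-0.0, -0.0, 0.6]
gripper_width: 1.0
26.05 [0.6107 0.1613 0.0712] [-0.0366 -0.0322  0.6413] 0.999622446593838
```

View pics/g1.png

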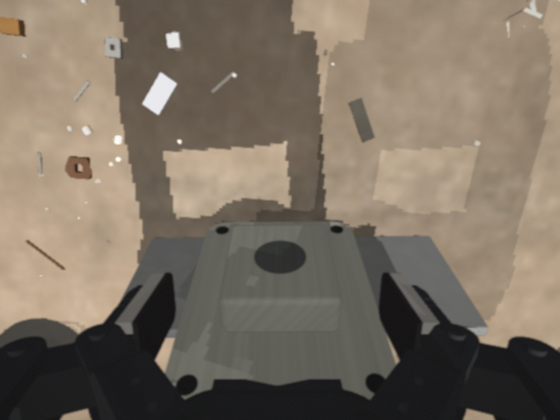

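```bash
python3 -m crank '[-1,0,-2,0,90, -1.5,0,-3,0,75, -1.5,0,-3,0,60, -1.5,0,-3,0,40, -1.5,0,-3,0,30, -1.5,0,-3,0,30, -1.5,0,-3,0,30, -1.5,0,-3,0,30, -1.5,0,-3,0,30, -1.5,0,-3,0,30]'
python3 - <<'E'
from h import *
im,d,cal=grab("scene"); P=cloud(d,cal)
for n in ("board_mid","screw_tin"):
    for r in regions_of("scene",n)[:1]: print(n,r["confidence"],r["extent"])
im,d,cal=grab("top"); P=cloud(d,cal)
for r in regions_of("top","board_mid")[:1]:
    m=r["region"]&(d>0)&(abs(P[...,2]-.012)<.004); q=P[m]; print(r["confidence"],q.mean(0),cv2.minAreaRect((q[:,:2]*1000).astype(np.float32)))
I=np.load("topI.npy"); P=np.load("topP.npy"); hsv=cv2.cvtColor(I,cv2.COLOR_RGB2HSV)
sub=np.zeros(I.shape[:2],np.uint8); sub[120:215,275:360]=1
m=(sub>0)&(I[...,0]>200)&(I[...,0].astype(int)-I[...,2]>15)&(abs(P[...,2]-.012)<.004)
n,l,s,c=cv2.connectedComponentsWithStats(m.astype(np.uint8)); k=1+s[1:,4].argmax(); q=P[l==k]; print("top board",len(q),q.mean(0),cv2.minAreaRect((q[:,:2]*1000).astype(np.float32)))
I=np.load("sceneI.npy"); P=np.load("sceneP.npy")
sub=np.zeros(I.shape[:2],np.uint8); sub[170:260,300:400]=1
m=(sub>0)&(I[...,0].astype(int)-I[...,2]>60)&(I[...,0]>170)&(abs(P[...,2]-.012)<.004)
n,l,s,c=cv2.connectedComponentsWithStats(m.astype(np.uint8)); k=1+s[1:,4].argmax(); q=P[l==k]; print("scene board",len(q),q.mean(0),cv2.minAreaRect((q[:,:2]*1000).astype(np.float32)))
E
```

```text
time: 27.1
tool_pos: [0.6137, 0.162, 0.0772]
tool_rot: [0.001, -0.044, 0.999, 0.0]
contact_force: [-1.6, 0.7, 5.7]
gripper_width: 0.564
board_mid 0.79 [345.1, 212.5, 71.8, 58.0]
screw_tin 0.8 [324.3, 166.3, 19.4, 23.3]
0.81 [ 0.5956074  -0.13579477  0.01211728] ((597.4716796875, -136.06434631347656), (159.41635131835938, 200.76173400878906), 83.07795715332031)
top board 2471 [ 0.59654335 -0.13683663  0.01212274] ((597.6486206054688, -136.2200927734375), (159.68319702148438, 200.30899047851562), 83.34992218017578)
scene board 1918 [ 0.5901715  -0.14124025  0.0120455 ] ((595.4675903320312, -139.75128173828125), (161.1236114501953, 203.94488525390625), 83.01531219482422)
```

```bash
python3 -m crank '[0,0,0,0,75, 0,0,2,0,75, 0,0,4,0,75, 0,0,4.5,0,60, 0,0,4.5,0,40, 0,0,4.5,0,30, 0,0,4.5,0,30, 0,0,4.5,0,30, 0,0,4.5,0,30, 0,0,4.5,0,30]'
python3 -m crank '[0,0,-4,0,30, 0,0,-8,0,30, 0,0,-12,0,30, 0,0,-18,0,30, 0,0,-24,0,30, 0,0,-32,0,30, 0,0,-40,0,30, 0,0,-50,0,30, 0,0,-60,0,30, 0,0,-60,0,30]'; cat > held.py <<'E'
from h import *
import sys
np.set_printoptions(precision=1,suppress=True)
t,p,M,f,g=pose(); print("t",t,"p",p*1000,"f",f,"g",round(g,3))
d2=-M[:2,0]; d2/=np.linalg.norm(d2); l2=np.array([-d2[1],d2[0]])
im,d,cal=grab("wrist"); P=cloud(d,cal); save(sys.argv[1],im)
best=[r for r in regions_of("wrist","cover")]
for r in best[:3]:
    m=cv2.erode(r["region"].astype(np.uint8),np.ones((3,3)))>0; q=P[m&(d>0)]
    if len(q)<50 or np.linalg.norm(np.median(q[:,:2],0)-p[:2])>.1: continue
    a=(q[:,:2]-p[:2])@d2*1000; b=(q[:,:2]-p[:2])@l2*1000; z=q[:,2]*1000
    print(round(r["confidence"],2),len(q),"fwd",np.percentile(a,[1,99]),"lat",np.percentile(b,[1,99]),"z",np.percentile(z,[1,99]))
    s=abs(b)>28; k=np.polyfit(z[s],a[s],1) if z[s].ptp()>20 else None if False else None
    A=np.c_[a[s],z[s]]; c=A.mean(0); w=np.linalg.svd(A-c,full_matrices=False)[2][0]; print("flange line dir",w,"angle from horizontal",np.degrees(np.arctan2(w[1],w[0])),"centre",c)
    lo=q[z<np.percentile(z,3)]; print("low pts rel",np.mean((lo[:,:2]-p[:2])@d2)*1000,np.mean(lo[:,2])*1000)
E
sed -i '/k=np.polyfit/s/.*/    s=abs(b)>28/' h.py held.py; python3 held.py h1
```

```text
time: 28.35
tool_pos: [0.6123, 0.1617, 0.0705]
tool_rot: [-0.001, -0.044, 0.999, 0.0]
contact_force: [-1.6, 2.7, 0.2]
gripper_width: 0.572
time: 29.35
tool_pos: [0.6143, 0.1618, 0.1336]
tool_rot: [0.002, -0.044, 0.999, 0.0]
contact_force: [1.3, -0.8, -4.2]
gripper_width: 0.569
t 29.35 p [614.3 161.8 133.6] f [ 1.3 -0.8 -4.2] g 0.569
0.78 20518 fwd [-15.8  22.7] lat [-40.8  41.8] z [ 69.1 169.4]
flange line dir [0.3 1. ] angle from horizontal 74.60515895464634 centre [ 0.7 89.7]
low pts rel -4.240114516502581 71.90666449475886
```

View pics/h1.png

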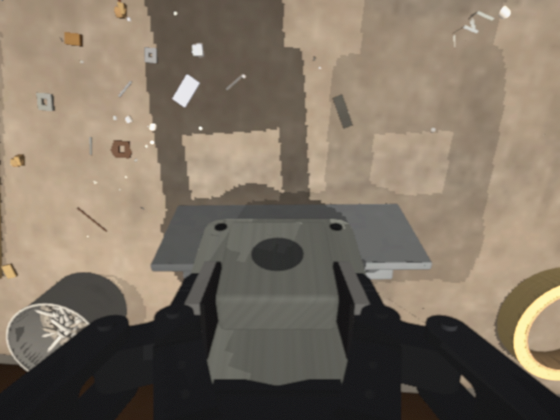

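```bash
python3 -m crank '[8,0,-8,0,30, 20,0,-18,0,30, 34,0,-28,0,30, 48,-4,-36,1,30, 60,-14,-42,2,30, 70,-30,-45,3,30, 78,-52,-45,4,30, 84,-76,-45,5,30, 90,-102,-45,6,30, 94,-128,-45,7,30]'
python3 -m crank '[2,-26,0,1,30, 4,-52,0,2,30, 5,-78,0,3,30, 6,-102,2,4,30, 7,-122,8,5,30, 8,-138,20,5,30, 9,-149,36,5,30, 10,-154,50,5,30, 11,-156,62,5,30, 11,-156,70,5,30]'; python3 held.py h2
```

```text
time: 30.45
tool_pos: [0.5291, 0.0251, 0.1757]
tool_rot: [-0.0, 0.018, 1.0, -0.0]
contact_force: [0.4, 1.1, -3.5]
gripper_width: 0.569
time: 31.45
tool_pos: [0.5128, -0.1289, 0.1035]
tool_rot: [-0.001, 0.061, 0.998, 0.001]
contact_force: [0.3, -0.4, -4.6]
gripper_width: 0.569
t 31.45 p [ 512.8 -128.9  103.5] f [ 0.3 -0.4 -4.6] g 0.569
0.56 20689 fwd [-16.  23.] lat [-40.8  42.3] z [ 38.9 139.3]
flange line dir [0.3 1. ] angle from horizontal 74.0704359312735 centre [ 0.4 59.8]
low pts rel -4.803549957373477 41.67987767544559
```

```bash
python3 -m crank '[-5,0.5,2,0,30, -12,1,6,0,30, -18,1.5,11,0,30, -21,1.5,15,0,30, -21,1.5,18,0,30, -21,1.5,20,0,30, -21,1.5,21.5,0,30, -21,1.5,23,0,30, -21,1.5,24.5,0,30, -21,1.5,26,0,30]'; python3 held.py h3
python3 - <<'E'
from h import *
im,d,cal=grab("wrist"); P=cloud(d,cal); I=im.astype(int)
m=(abs(P[...,2]-.012)<.004)&(I[...,0]-I[...,2]>35)
np.save("wP.npy",P); q=P[m]; print(len(q), np.percentile(q[:,0],[1,99]),np.percentile(q[:,1],[1,99]))
e=np.array([.9925,-.122]); l=np.array([.122,.9925]); C=np.array([.5975,-.1378])
a=(q[:,:2]-C)@e*1000; b=(q[:,:2]-C)@l*1000; print("board own x",np.percentile(a,[.5,99.5]),"own y",np.percentile(b,[.5,99.5]))
E
```

```text
time: 32.55
tool_pos: [0.536, -0.131, 0.0822]
tool_rot: [0.001, 0.061, 0.998, -0.0]
contact_force: [-4.1, 3.3, 11.3]
gripper_width: 0.568
t 32.55 p [ 536.  -131.    82.2] f [-4.1  3.3 11.3] g 0.568
0.79 20883 fwd [-16.5  23.1] lat [-40.7  42. ] z [ 17.5 117.7]
flange line dir [0.3 1. ] angle from horizontal 73.4650772627381 centre [-0.2 38.9]
low pts rel -5.961152151108824 19.458531918906267
18868 [0.49096777 0.59119743] [-0.21269054 -0.05125841]
board own x [-101.09507659   -7.71274108] own y [-80.41889005  78.21987962]
```

View pics/h3.png

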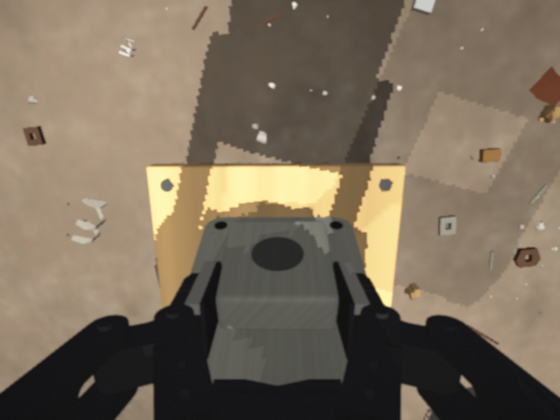

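```bash
python3 -m crank '[-1,0,2,0,30, -4,0,2,0,30, -7,0,2.5,0,30, -10.5,0,3,0,30, -14,0,3.5,0,30, -18,0,4,0,30, -21,0,5,0,30, -24,0,6,0,30, -27,0,7,0,30, -29.5,0,7.5,0,30]'; python3 held.py h4
```

```text
time: 33.7
tool_pos: [0.5652, -0.1343, 0.0762]
tool_rot: [0.0, 0.061, 0.998, 0.0]
contact_force: [-6.1, 3.4, 13.8]
gripper_width: 0.566
t 33.7 p [ 565.2 -134.3   76.2] f [-6.1  3.4 13.8] g 0.566
0.56 28664 fwd [-33.4  28.1] lat [-42.2  42.7] z [ 19.1 105.7]
flange line dir [0.6 0.8] angle from horizontal 54.57153817532265 centre [-15.3  44.5]
low pts rel -32.81610352411915 19.720560570559446
0.43 24659 fwd [-67.5  45.5] lat [-78.7  77.2] z [ 9.8 12.8]
flange line dir [ 1. -0.] angle from horizontal -0.04872243414829902 centre [-28.1  11.3]
low pts rel -36.36220989618274 9.827333641137942
```

```bash
python3 -m crank '[-3,0,1.5,0,30, -6,0,3,0,30, -9,0,4.5,0,30, -12,0,6.5,0,30, -15,0,8,0,30, -18,0,10,0,30, -21,0,12.5,0,30, -24,0,15,0,30, -27,0,18,0,30, -30.5,0,21.5,0,30]'; python3 held.py h5
```

```text
time: 34.8
tool_pos: [0.5967, -0.1383, 0.0546]
tool_rot: [0.002, 0.061, 0.998, -0.0]
contact_force: [-1.0, 3.1, 9.6]
gripper_width: 0.566
t 34.8 p [ 596.7 -138.3   54.6] f [-1.   3.1  9.6] g 0.566
0.88 39423 fwd [-61.6  38.1] lat [-42.5  43.3] z [20.8 76.9]
flange line dir [0.9 0.5] angle from horizontal 27.29142185896958 centre [-29.8  37.2]
low pts rel -60.689519610860245 20.987052734770458
```

```bash
python3 -m crank '[-2.5,0,3,0,30, -5,0,6,0,30, -7,0,9,0,30, -9,0,12,0,30, -11,0,15.5,0,30, -12.5,0,19,0,30, -14,0,22,0,30, -15,0,25,0,30, -16,0,27.5,0,30, -17,0,29,0,30]'; python3 held.py h6
```

```text
time: 35.9
tool_pos: [0.6163, -0.1409, 0.0266]
tool_rot: [0.005, 0.061, 0.998, -0.001]
contact_force: [3.9, 0.0, 7.5]
gripper_width: 0.57
t 35.9 p [ 616.3 -140.9   26.6] f [3.9 0.  7.5] g 0.57
0.68 46941 fwd [-78.  37.] lat [-42.5  43.2] z [20.6 48. ]
flange line dir [1.  0.1] angle from horizontal 4.444867293624833 centre [-42.2  24. ]
low pts rel -73.99267386426911 20.66269543285646
```

```bash
python3 -m crank '[0,0,1,0,30, -0.5,0,2,0,30, -1,0,3,0,30, -1.5,0,4,0,30, -1.5,0,5,0,30, -1.5,0,6,0,30, -1.5,0,7,0,30, -1.5,0,7.5,0,30, -1.5,0,7.5,0,30, -1.5,0,7.5,0,30]'; python3 held.py h7
```

```text
time: 37.0
tool_pos: [0.6186, -0.1413, 0.0203]
tool_rot: [0.006, 0.061, 0.998, -0.001]
contact_force: [6.0, 2.4, 11.0]
gripper_width: 0.568
t 37.0 p [ 618.6 -141.3   20.3] f [ 6.   2.4 11. ] g 0.568
0.75 48781 fwd [-80.   35.5] lat [-42.7  43.5] z [19.9 42.4]
flange line dir [ 1. -0.] angle from horizontal -0.11486663133636892 centre [-44.2  21.2]
low pts rel -47.40423068049702 19.9420292732094
```

```bash
python3 -m crank '[-1,0,5,0,30, -0.5,0,4,0,30, -0.5,0,4,0,60, -0.5,0,4,0,66, -0.5,0,3,0,74, -0.5,0,2,0,80, -0.5,0,0,0,85, -0.5,0,0,0,85, -0.5,0,-10,0,85, -0.5,0,-25,0,85]'
python3 -m crank '[0,0,-30,0,85, 0,0,-70,0,85, 0,0,-110,0,85, 5,0,-150,0,85, 20,0,-180,0,85, 40,0,-180,0,85, 70,0,-180,0,85, 100,0,-180,0,85, 130,0,-180,0,85, 130,0,-180,0,85]'
cat > fin.py <<'E'
from h import *
np.set_printoptions(precision=1,suppress=True)
t,p,M,f,g=pose(); print("t",t,p*1000,f)
e=np.array([.9925,-.122]); l=np.array([.122,.9925])
for c in ("wrist","top"):
    im,d,cal=grab(c); P=cloud(d,cal); save("f_"+c,im); I=im.astype(int)
    near=(abs(P[...,0]-.5975)<.12)&(abs(P[...,1]+.138)<.11)
    q=P[near&(abs(P[...,2]-.012)<.004)&(I[...,0]-I[...,2]>20)]
    if len(q)>100: print(c,"board",cv2.minAreaRect((q[:,:2]*1000).astype(np.float32)))
    for lo,hi,n in ((.0185,.026,"flange"),(.037,.048,"pad")):
        s=P[near&(P[...,2]>lo)&(P[...,2]<hi)]
        if len(s)>20: print(c,n,len(s),cv2.minAreaRect((s[:,:2]*1000).astype(np.float32)),"z",np.median(s[:,2])*1000)
    for n in ("fence","screw_tin","tape_roll","wood_block","oil_can","spray_can","centre_punch"):
        if c=="top":
            for r in regions_of(c,n)[:1]: print(n,round(r["confidence"],2),np.array(r["extent"]),np.median(P[r["region"]],0)*1000)
E
python3 fin.py
```

```text
time: 38.1
tool_pos: [0.6121, -0.1399, 0.0385]
tool_rot: [-0.002, 0.061, 0.998, 0.0]
contact_force: [1.4, -0.3, -0.0]
gripper_width: 0.854
time: 39.1
tool_pos: [0.482, -0.1241, 0.2201]
tool_rot: [0.0, 0.061, 0.998, -0.0]
contact_force: [0.7, 0.4, 0.7]
gripper_width: 0.849
t 39.1 [ 482.  -124.1  220.1] [0.7 0.4 0.7]
wrist board ((594.8907470703125, -150.51211547851562), (214.6045684814453, 200.7099609375), 83.17241668701172)
wrist flange 5534 ((597.4417724609375, -138.52786254882812), (90.07707214355469, 121.29393768310547), 82.49362182617188) z 21.124032347779323
wrist pad 2306 ((596.727783203125, -138.1072998046875), (49.48295593261719, 55.91646194458008), 82.32813262939453) z 41.10209700384945
top board ((601.7529296875, -123.61770629882812), (195.248291015625, 206.31036376953125), 83.13124084472656)
top flange 135 ((628.079345703125, -89.86306762695312), (101.97789764404297, 205.0631866455078), 46.88212585449219) z 21.548301588950878
fence 0.79 [221.2 154.7  58.3  23.6] [635.2 174.7  24.1]
screw_tin 0.94 [270.9 130.7  24.9  25.3] [728.    5.5  32.1]
tape_roll 0.96 [145.4 139.7  34.   26.3] [701.2 423.3  23.4]
wood_block 0.89 [144.3 227.   48.5  34.6] [419.7 417.1  42.2]
oil_can 0.79 [407.6 198.5  26.2  23.8] [ 492.6 -414.9   59.6]
spray_can 0.93 [407.9 130.6  41.5  40.1] [ 689.  -402.   171.2]
```

View pics/f_wrist.png

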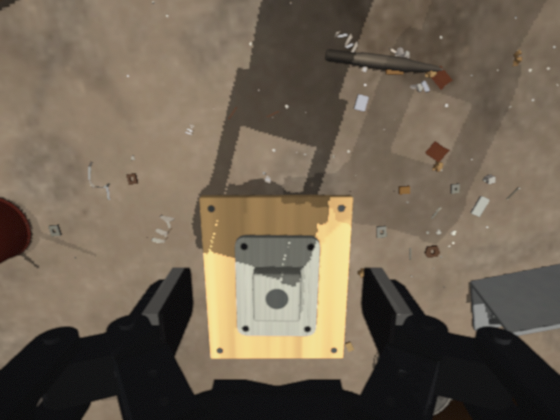

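The wrist picture shows the cover flat and pad up (pad at about 277, 297), centred on the board, which spans about columns 203–352 and rows 196–358. The bystanders sit where they started and the robot touches nothing, so I'm handing the job in.

```bash
python3 -c "
from plant import order,status
print(order.job_done(), status.state()['time'])"
```

```text
the job is handed in; nothing more can be done
the job is handed in; nothing more can be done
```

The cover now lies flat on the plywood board with its pad up. I did not take it by its upper edge as you asked: I lifted and laid it by the upper end of its pad.

**Standing it up:** I pushed the cover square against the fence and tipped it up. On the first try it slipped off the fingertips at about 40° and fell back pad down. The second try stood it on edge, leaning about 15° on the fence. I let go and backed off, and it stayed standing.

**Laying it down:** The tool can only point down, so an upper-edge grip could not have lowered the cover the last 40° or so without letting it fall. Gripping the sides of the pad let it pivot on its foot, and it was held until it was flat.

**Last checks:**
- **Cover position:** the wrist camera puts its centre at about (0.597, -0.138), within about 2 mm of the board centre. The flange top is at 21 mm and the pad face at 41 mm, as expected for lying flat on the board.
- **Other things:** the fence, screw tin, wood block, oil can and spray can show no movement beyond the measurement noise. The tape roll reads about 9 mm from its first reading, but that one came from a different camera. The top camera's network didn't find the punch, and I only saw it in the last wrist picture, so its position wasn't measured.
- **Failed check:** the final top-camera fit of the cover was unusable (probably hidden by the arm), so the cover position rests on the wrist camera alone.
- **Time and force:** the job took about 39 s. The largest end-of-move force reading was about 45 N at the wrist, during the first push, with only the fingers meant to be touching.

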